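Vent a paint-mixing bay, release its two catches and hold its gate open

TASK

Press the green vent plunger right down to its stop and let it rise again, then open the mixing bay: squeeze the red catch fully together first, then the blue one. Take the gate by its black upright handle, swing it out past its detent to wide open, and finish still gripping the handle and holding the gate there. Do not shift the tins, the bottle or the mouse.

Things in the scene. Friction and masses are not known exactly. Their poses are not given: they have to be found in the camera images.
- bay: Fixed mixing bay: grey base plate 410 x 340 mm, 20 mm thick, reaching 160 mm in front of the gate; clear-walled pen 300 mm wide with a tin inside; grey lintel over the gate (top at 200 mm). Origin on the bench in the plane of the closed gate, mid-width; x points into the bay, away from the robot, y left as the robot sees it, z up. The catches share its yaw.
- gate_hinge (a point): Point on the gate's vertical hinge axis, 200 mm above the bench, at the gate's left (+y) end. Seen from above the gate opens clockwise: its free right end swings out towards the robot (-x).
- gate (a joint): Gate angle, rad: 0 shut, 1.5 hard stop, over 1.3 wide open. Clear panel, yellow frame, 240 mm long, 186 mm high, about 0.6 kg. Hooks lock it until both catches are squeezed. It rides over a sprung ball in the apron (detent) between 0.46 and 0.63 rad, up to 8 N at the handle. A spring always pulls it back (about 1 N at the handle shut, 3 N wide open), so let go it falls back to the detent or shut.
- gate_handle: Black upright round sleeve, 16 mm in diameter, 85 mm tall, turning freely on an arm that joins its foot to the gate. Origin at the centre of its top end, 240 mm above the bench, 60 mm in front of the gate and 165 mm along it from the hinge (176 mm from the axis). Grip its upper half from above.
- red_grip (a point): Red squeeze catch on the lintel: point midway between its two upright red paddles at their top edge, 240 mm above the bench. Paddles stand apart along the bay's y, each 6 mm thick, 24 mm deep (x), 37 mm tall; 50 mm over their outer faces when free, 34 mm squeezed. A black block 26 mm high lies between. Red may be left or right; the catches are 140 mm apart.
- red_catch (a joint): How far each red paddle has moved in, m: 0 free, 0.008 fully squeezed (stop). The two paddles move together, take about 5 N to push, and stay where they are left.
- blue_grip (a point): The same point on the blue catch, of the same form.
- blue_catch (a joint): How far each blue paddle has moved in, m: 0 free, 0.008 fully squeezed (stop); stays where it is left.
- plunger_top (a point): Centre of the top face of the green vent plunger: a mushroom head 42 mm in diameter, 12 mm thick, on a steel stem on an aluminium block 70 x 70 x 45 mm fixed to the bench. Top face 96 mm above the bench when up. Presses straight down.
- plunger (a joint): Plunger travel, m: 0 up, 0.012 at its stop. A spring returns it; about 2.5 N to start, 7 N at the stop.
- bay_tin: Steel paint tin with a black band, 104 mm in diameter, 115 mm high, standing inside the bay; leave alone. Origin at the centre of its underside.
- spare_tin: Steel paint tin with a black band, 102 mm in diameter, 110 mm high, on the bench; leave alone. Origin at the centre of its underside.
- cleaner: Green bottle 60 mm in diameter, 170 mm high, blue label, white cap; leave alone. Origin at the centre of its underside.
- mouse: Black computer mouse 105 x 62 x 32 mm; leave alone. Origin at the centre of its underside.

How it is judged:
By the outcome, as a careful person would: the job done as asked, in the order asked, and still so for the second after the job is handed in, while the arm keeps its last pose, push and grip.
It also fails if it takes over 67 s, if anything falls off the work surface, if the arm or the gripper's body presses on something with over 40 N, if the wrist force passes 120 N, or if a joint passes its speed limit or range.

ROBOT

A 6-joint arm with a two-finger parallel gripper is mounted at the origin on the work surface. World frame = base frame: x ahead of the robot, y to its left, z up, the work surface at z = 0. Lengths are in mm, angles in rad, forces in N, time in s.
With the tool pointing down it reaches from about 300 to 950 mm from the base axis. Payload 3.1 kg.
Tool frame: the origin (TCP) lies at the very end of the fingers, on their centre line; the grasp point (between the pads) lies 19 mm behind it; z points along the fingers, y is the line along which they close (so a half turn about z gives the same grasp; the last joint's range is limited). The gripper opens to 85 mm and grips with 20 to 120 N. Pads are 22 mm wide; open, the fingers measure 114 mm over their backs; the gripper's body (76 mm by 85 mm) begins 54 mm behind the grasp point. The pads swing forward as they close: fully open they stand 13 mm farther back than shut.
Start: joints at [-1.36, 0.308, 1.634, -0, 1.2, -0.07], TCP at [173.175, -600.535, 231.272] pointing down, gripper open.
Joint ranges: [-3.06, 3.06], [-0.79, 1.96], [0.05, 2.63], [-1.19, 4.34], [0.05, 2.64], [-2.94, 2.94]. Speed limits (rad/s): [2.79, 2.79, 3.14, 3.14, 3.14, 3.14].

INTERFACE

Orientations are given as a unit quaternion [x, y, z, w].
In Python, from rig import ctrl, read_camera, get_calibration, order gives the robot as it stands. The module is installed in compiled form; this text tells all that it offers.
- The arm moves only by the tool step_arm, never from a script. Its argument "plan" is a list of rows, each an object with "travel": the shift along the tool's x, y, z in mm, a list of three; "roll": the turn about the tool's z in rad. A call has 1 to 20 rows; each row is the pose to reach, as a shift and turn from the pose commanded when the call began, along the tool's axes at that moment; what a row does not reach only later rows make up. A row lasts 1/8 s, in which the tool goes at most 62.5 mm and 10.7 degrees, less where a joint would pass 70% of its speed; a pose out of reach is approached as far as the arm can. A call with a gripper value outside its range is refused whole. "grip" is the opening, from 0 (shut) to 1 (fully open), set as the call begins (left out, the last holds). The fingers move at their own pace and stop on an object; "newtons" is the grip in N (left out, the last holds). Time passes only in rows, so rows that repeat a pose let the fingers close. It gives the time, the measured TCP pose, the force, the opening and the grip force at its end, in the units of the state.
- ctrl.sense(): the state, without advancing time (a new reading comes with each control period).
- read_camera(name): name is "scene" or "top" or "wrist"; returns (picture, depth): 400x640x3 uint8, blue, green, red; 400x640 float32, mm along the optical axis (not along the pixel's ray), 0 where there is no reading.
- get_calibration(name): a dict with "fx", "fy", "cx", "cy" (pixels), "rvec" (rotation vector, rad) and "tvec" (3), from world to camera coordinates, as OpenCV has them; the wrist camera has in their place "tool_from_camera" (4x4, takes a point from camera to tool coordinates, whose origin is the TCP and whose axes are the flange's). Camera axes: x right, y down, z forward; pixel columns grow to the right and rows downward; lengths in mm; the calibration is good to about 2 mm. A picture is of the moment at which its call begins: read the wrist's pose just before it. get_calibration takes no time and is no camera call.
- order.sign_off(): hands the job in; it is judged then, once.
The state is a dict: "t": time; "joint_pos": joint angles; "joint_vel": joint speeds; "joint_efforts": joint torques, N m; "eef_pos": TCP position; "eef_rot": TCP orientation; "ft_force": force on the tool from outside, world axes, zero at the start; "ft_torque": the same for the moment, N m; "gripper_width": finger opening in mm; "grip_force": force on a finger pad.
Only numpy, scipy, OpenCV 4.12 (cv2) and the standard library are available. Lean on these libraries where they do the work, as an engineer would, in place of code of your own. Each camera call takes 0.05 s, during which the arm holds its last target. There are 200 camera calls.

## Working session

There is one attempt and no reset: what is moved stays moved. The work goes in short steps, Python scripts to look and compute and a tool call to move; the robot and the scene stay as the last step left them, time stands still between calls to the robot, and variables do not carry over. Pictures are saved under pics/ and viewed, at most 10 in all, crops included, and the job is handed in when it is done.

Besides the shell and the picture viewer there is one more tool, called after "Emit:" in YAML: its name, and indented under it one key for each argument. step_arm: Moves the arm, as the interface text tells. Its arguments: {"type":"object","properties":{"plan":{"type":"array","items":{"type":"object","properties":{"travel":{"type":"array","items":{"type":"number"}},"roll":{"type":"number"}}}},"grip":{"type":"number"},"newtons":{"type":"number"}},"required":["plan"]}

```bash
mkdir -p pics && cat > h.py <<'E'
import numpy as np, cv2
from rig import ctrl, read_camera, get_calibration, order
from scipy.spatial.transform import Rotation as R
def cam(n):
    c=get_calibration(n); return c, R.from_rotvec(np.ravel(c["rvec"])).as_matrix(), np.ravel(c["tvec"])
def cloud(n,depth):
    c,M,t=cam(n); v,u=np.indices(depth.shape)
    p=np.stack([(u-c["cx"])/c["fx"]*depth,(v-c["cy"])/c["fy"]*depth,depth],-1)
    return (p-t)@M
def ray(n,u,v,z):
    c,M,t=cam(n); d=np.array([(u-c["cx"])/c["fx"],(v-c["cy"])/c["fy"],1])@M; o=-t@M
    return o+d*(z-o[2])/d[2]
E
python3 - <<'E'
from h import *
s=ctrl.sense(); print({k:np.round(v,3) for k,v in s.items()})
print(R.from_quat(s["eef_rot"]).as_matrix().round(3))
for n in("scene","top"):
    p,d=read_camera(n); cv2.imwrite(f"pics/{n}0.png",p); np.savez(f"{n}0.npz",p=p,d=d); c,M,t=cam(n); print(n,-t@M)
E
```

```text
{'t': np.float64(0.0), 'joint_pos': array([-1.36 ,  0.309,  1.635,  0.   ,  1.2  , -0.07 ]), 'joint_vel': array([-0.   ,  0.001, -0.001, -0.   ,  0.   ,  0.   ]), 'joint_efforts': array([-1.0000e-03, -4.1526e+01, -2.7667e+01,  0.0000e+00,  1.0000e-02,
       -0.0000e+00]), 'eef_pos': array([ 173.   , -599.717,  230.052]), 'eef_rot': array([ 0.99 ,  0.14 , -0.   , -0.001]), 'ft_force': array([-0.82 ,  0.582,  0.125]), 'ft_torque': array([-0.016, -0.024,  0.05 ]), 'grip_force': np.float64(0.0), 'gripper_width': np.float64(85.417)}
[[ 0.961  0.277 -0.   ]
 [ 0.277 -0.961  0.002]
 [ 0.    -0.002 -1.   ]]
scene [1210.1062527    80.43194915 1012.35920211]
top [ 482.12178167   10.39570204 1738.48571636]
```

View pics/scene0.png

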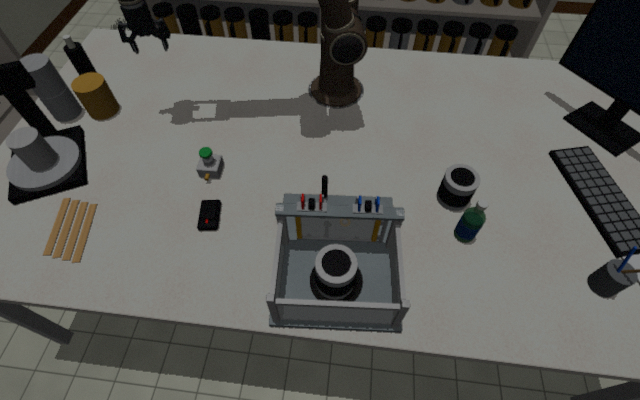

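View pics/top0.png

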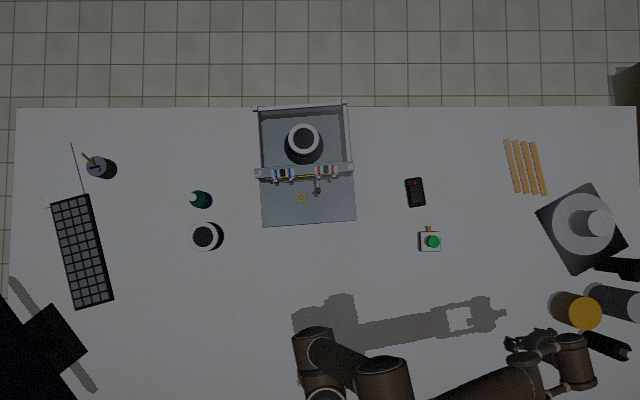

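The scene view, which faces the robot, shows the red catch at (313,203), the blue at (369,205), the handle at (324,185) and the plunger at (207,153). In the top view the blue catch is at (283,173), the red at (326,170), the handle at (317,188) and the plunger at (433,241). Next I'll measure them.

```bash
python3 - <<'E'
from h import *
for n in("top","scene"):
    z=np.load(n+"0.npz"); p,d=z["p"],z["d"]; P=cloud(n,d); h=cv2.cvtColor(p,cv2.COLOR_BGR2HSV); H,S,V=[h[...,i].astype(int) for i in range(3)]
    inb=(P[...,0]>250)&(P[...,0]<850)&(P[...,1]>-450)&(P[...,1]<300)
    ms={"red":((H<8)|(H>172))&(S>110)&(V>60),"blue":(H>100)&(H<125)&(S>110)&(V>60)&(P[...,2]>205),"green":(H>50)&(H<90)&(S>100)&(V>60)&(P[...,2]>75)&(P[...,1]<0),
     "handle":(V<60)&(P[...,2]>195)&(P[...,2]<260)&(P[...,0]<600)}
    for k,m in ms.items():
        m=(m&inb).astype(np.uint8); N,l,st,ce=cv2.connectedComponentsWithStats(m)
        for i in range(1,N):
            if st[i,4]<4: continue
            q=P[l==i]; zt=np.percentile(q[:,2],85)
            zz={"red":240,"blue":240,"green":96,"handle":240}[k]
            top=q[q[:,2]>zz-8]
            print(n,k,st[i],ce[i].round(1),"ray",ray(n,*ce[i],zz).round(0)[:2],"z85",zt.round(0),"topmean",top.mean(0).round(0) if len(top) else None,len(top), "rng",np.ptp(top,axis=0).round(0) if len(top) else'')
    # lintel top yaw
    if n=="top":
        m=(inb&(abs(P[...,2]-200)<8)).astype(np.uint8)
        q=P[m>0]; q=q[(q[:,1]>-130)&(q[:,1]<200)]
        print("lintel",len(q),cv2.minAreaRect(q[:,:2].astype(np.float32)))
        m=(inb&(abs(P[...,2]-20)<6)); q=P[m]; q=q[(q[:,1]>-150)&(q[:,1]<220)]; print("base",len(q),cv2.minAreaRect(q[:,:2].astype(np.float32)))
for n,b in(("top",(250,150,110,90)),("scene",(260,165,150,60))):
    p=np.load(n+"0.npz")["p"]; x,y,w,hh=b; c=cv2.resize(p[y:y+hh,x:x+w],None,fx=5,fy=5,interpolation=cv2.INTER_NEAREST); cv2.imwrite(f"pics/{n}c.png",cv2.convertScaleAbs(c,alpha=1.5))
E
```

```text
top red [332 165   2   7  12] [332.4 168.4] ray [690. -26.] z85 245.0 topmean [689. -26. 241.] 12 rng [20.  3. 10.]
top red [318 166   2   7  14] [318.5 169. ] ray [688.  18.] z85 244.0 topmean [688.  18. 239.] 14 rng [20.  3. 11.]
top red [332 173   2   2   4] [332.5 173.5] ray [673. -26.] z85 220.0 topmean None 0 rng 
top red [413 181   3   4   8] [414.2 182.6] ray [ 644. -284.] z85 34.0 topmean None 0 rng 
top blue [274 169   3  10  22] [275.  173.2] ray [675. 156.] z85 242.0 topmean [678. 157. 239.] 15 rng [23.  4. 10.]
top blue [288 168   3  11  19] [288.7 172.8] ray [676. 112.] z85 242.0 topmean [679. 113. 239.] 15 rng [22.  4. 13.]
top green [428 236  12  12 105] [433.5 241.3] ray [ 457. -374.] z85 98.0 topmean [ 458. -375.   95.] 100 rng [38. 39. 16.]
lintel 824 ((662.3206787109375, 51.266944885253906), (98.23474884033203, 294.6367492675781), 3.972342014312744)
base 4761 ((590.567626953125, 45.037506103515625), (351.1807556152344, 520.588134765625), 89.48480224609375)
scene red [301 194   3   9  23] [302. 198.] ray [693. -24.] z85 241.0 topmean [692. -23. 239.] 20 rng [22.  5.  8.]
scene red [319 194   3   9  22] [320.2 198.3] ray [688.  20.] z85 240.0 topmean [687.  21. 239.] 19 rng [24.  5.  5.]
scene red [205 219   3   4  11] [206.1 220.6] ray [ 783. -237.] z85 29.0 topmean None 0 rng 
scene blue [358 196   4   8  28] [359.6 199.7] ray [681. 115.] z85 240.0 topmean [681. 116. 239.] 23 rng [21.  6.  5.]
scene blue [376 196   4   9  25] [377.8 200. ] ray [677. 159.] z85 241.0 topmean [677. 159. 240.] 23 rng [24.  5.  6.]
scene green [199 147  13  10  95] [204.7 151.7] ray [ 459. -372.] z85 97.0 topmean [ 458. -373.   95.] 95 rng [42. 40.  8.]
```

View pics/topc.png

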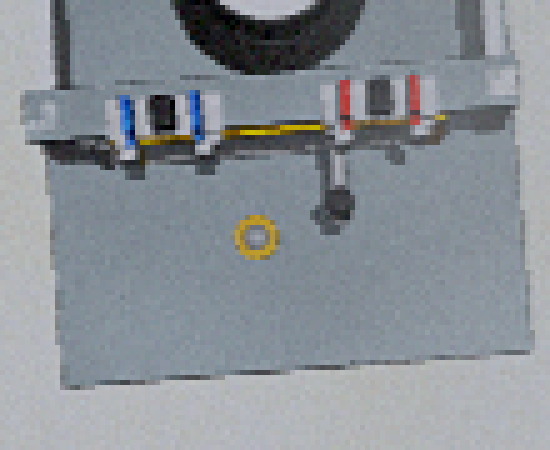

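The crop shows the handle's dark top at about (342,200), which is full-image (318.4,190), 60 mm in front of the yellow gate bar. The bay yaw is about +0.075. Next I'll measure the handle precisely in both views and compute the moves.

```bash
python3 - <<'E'
from h import *
for n in("top","scene"):
    z=np.load(n+"0.npz"); p,d=z["p"],z["d"]; P=cloud(n,d); V=p.max(2)
    m=((V<70)&(P[...,2]>170)&(P[...,2]<250)&(P[...,0]<650)&(P[...,0]>520)&(P[...,1]>-60)&(P[...,1]<120)).astype(np.uint8)
    N,l,st,ce=cv2.connectedComponentsWithStats(m)
    for i in range(1,N):
        q=P[l==i]; print(n,st[i],ce[i].round(1),"mean",q.mean(0).round(0),"top",q[q[:,2]>232].mean(0).round(0),len(q),"rays",ray(n,*ce[i],240).round(0),ray(n,*ce[i],215).round(0))
    if n=="scene":
        y=(p[...,2]>90)&(p[...,0]<p[...,2]*.5)&(P[...,0]>500)&(P[...,0]<700)&(abs(P[...,1]-60)<150)
        print("yellow",P[y].round(0)[::8].tolist())
th=.075;Rz=np.array([[np.cos(th),-np.sin(th)],[np.sin(th),np.cos(th)]])
m=np.array([684,67.]); print("bay if catch dx=0..20",[ (m-Rz@[dx,0]).round(0) for dx in(0,10,20)],[ (m+Rz@[-dx-60,-45]).round(0) for dx in(0,10,20)])
s=ctrl.sense();M=R.from_quat(s["eef_rot"]).as_matrix()
print("plunger travel", (M.T@(np.array([458,-374,97])-s["eef_pos"])).round(1))
E
```

```text
top [315 187   6   7  26] [317.5 190.1] mean [622.  21. 229.] top [624.  21. 241.] 26 rays [621.  21. 240.] [623.  21. 215.]
scene [322 175   6  21 104] [324.2 184.7] mean [628.  23. 214.] top [625.  23. 238.] 104 rays [647.  25. 240.] [628.  23. 215.]
yellow [[681.0, -26.0, 240.0], [687.0, -25.0, 240.0], [693.0, -24.0, 240.0], [690.0, 20.0, 238.0], [696.0, 21.0, 240.0]]
bay if catch dx=0..20 [array([684.,  67.]), array([674.,  66.]), array([664.,  66.])] [array([628.,  18.]), array([618.,  17.]), array([608.,  16.])]
plunger travel [ 336.4 -137.7  133.5]
```

View pics/scenec.png

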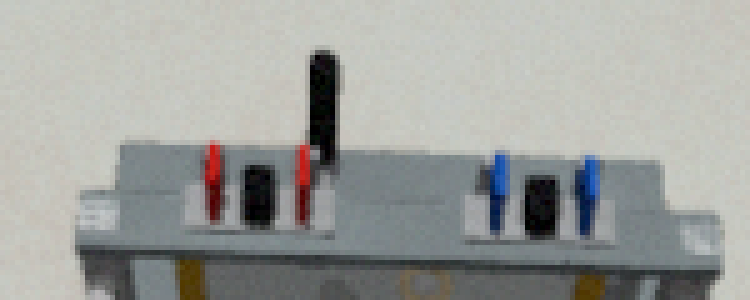

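The red and blue catches are about 139 mm apart at z 240, and the handle at (623,21) is 175 mm from the hinge estimate (671,189), so all of it is consistent. First I move above the plunger with the fingers shut.

Emit:
step_arm:
  plan:
    - {"travel": [50,-20,0]}
    - {"travel": [100,-40,0]}
    - {"travel": [150,-60,10]}
    - {"travel": [200,-80,30]}
    - {"travel": [250,-100,50]}
    - {"travel": [300,-120,75]}
    - {"travel": [336,-138,95]}
    - {"travel": [336,-138,110]}
    - {"travel": [336,-138,115]}
    - {"travel": [336,-138,115]}
    - {"travel": [336,-138,115]}
  grip: 0
  newtons: 40

```text
$.plan[0]: bad value
```

Emit:
step_arm:
  plan:
    - {"travel": [50,-20,0],"roll": 0}
    - {"travel": [100,-40,0],"roll": 0}
    - {"travel": [150,-60,10],"roll": 0}
    - {"travel": [200,-80,30],"roll": 0}
    - {"travel": [250,-100,50],"roll": 0}
    - {"travel": [300,-120,75],"roll": 0}
    - {"travel": [336,-138,95],"roll": 0}
    - {"travel": [336,-138,110],"roll": 0}
    - {"travel": [336,-138,115],"roll": 0}
    - {"travel": [336,-138,115],"roll": 0}
    - {"travel": [336,-138,115],"roll": 0}
  grip: 0
  newtons: 40

```text
t: 1.48
eef_pos: [457.5, -376.3, 117.2]
eef_rot: [0.99, 0.139, 0.0, 0.001]
ft_force: [0.8, 0.4, 0.6]
gripper_width: -0.1
grip_force: 0.0
```

Emit:
step_arm:
  plan:
    - {"travel": [0,-2,10],"roll": 0}
    - {"travel": [0,-2,18],"roll": 0}
    - {"travel": [0,-2,23],"roll": 0}
    - {"travel": [0,-2,28],"roll": 0}
    - {"travel": [0,-2,32],"roll": 0}
    - {"travel": [0,-2,35],"roll": 0}
    - {"travel": [0,-2,35],"roll": 0}
    - {"travel": [0,-2,35],"roll": 0}

```text
t: 2.48
eef_pos: [456.8, -372.8, 83.9]
eef_rot: [0.99, 0.14, -0.001, -0.001]
ft_force: [-6.9, 4.4, 17.0]
gripper_width: -0.4
grip_force: 8.6
```

The plunger reached its stop: the force is 17 N at z 84. Now I release it and go above the red catch with the gripper open.

Emit:
step_arm:
  plan:
    - {"travel": [0,0,-10],"roll": 0}
    - {"travel": [0,0,-30],"roll": 0}
    - {"travel": [0,0,-70],"roll": 0}
    - {"travel": [20,-18,-120],"roll": 0.03}
    - {"travel": [50,-45,-170],"roll": 0.06}
    - {"travel": [90,-80,-206],"roll": 0.09}
    - {"travel": [130,-116,-206],"roll": 0.12}
    - {"travel": [170,-152,-206],"roll": 0.15}
    - {"travel": [210,-188,-206],"roll": 0.18}
    - {"travel": [250,-224,-206],"roll": 0.206}
    - {"travel": [290,-260,-206],"roll": 0.206}
    - {"travel": [325,-291,-206],"roll": 0.206}
    - {"travel": [325,-291,-206],"roll": 0.206}
    - {"travel": [325,-291,-206],"roll": 0.206}
    - {"travel": [325,-291,-206],"roll": 0.206}
  grip: 1

```text
t: 4.35
eef_pos: [688.3, -4.5, 287.4]
eef_rot: [0.999, 0.037, -0.0, 0.0]
ft_force: [-0.2, -0.8, 0.5]
gripper_width: 85.5
grip_force: 0.0
```

```bash
python3 - <<'E'
from h import *
s=ctrl.sense(); M=R.from_quat(s["eef_rot"]).as_matrix(); T=s["eef_pos"]
print(T.round(1),"yaw",np.arctan2(M[1,0],M[0,0]).round(3),s["joint_pos"].round(2),s["gripper_width"])
p,d=read_camera("wrist"); cv2.imwrite("pics/w1.png",p); np.savez("w1.npz",p=p,d=d)
c=get_calibration("wrist"); X=np.array(c["tool_from_camera"])
v,u=np.indices(d.shape); q=np.stack([(u-c["cx"])/c["fx"]*d,(v-c["cy"])/c["fy"]*d,d],-1)
P=(q@X[:3,:3].T+X[:3,3])@M.T+T
h=cv2.cvtColor(p,cv2.COLOR_BGR2HSV); H,S,V=[h[...,i].astype(int) for i in range(3)]
for k,m in {"red":((H<8)|(H>172))&(S>110)&(V>50),"blue":(H>100)&(H<125)&(S>110)&(V>50),"black":(V<50)&(P[...,2]>225)&(P[...,2]<250)}.items():
    m=(m&(d>0)&(P[...,2]>215)&(P[...,2]<255)).astype(np.uint8); N,l,st,ce=cv2.connectedComponentsWithStats(m)
    for i in range(1,N):
        if st[i,4]>30:
            a=P[l==i]; t=a[a[:,2]>234]; print(k,st[i],a.mean(0).round(1),"top",len(t),((t.min(0)+t.max(0))/2).round(1) if len(t) else '',np.ptp(t,axis=0).round(0) if len(t) else '')
E
```

```text
[688.3  -4.5 287.4] yaw 0.073 [-0.07  0.39  1.41 -0.    1.34  1.43] 85.54191114505407
red [278 205  14  48 577] [688.7  19.2 234.6] top 400 [687.2  19.8 237.8] [24.  7.  7.]
red [347 205  14  48 566] [692.  -23.  235.2] top 407 [690.5 -23.8 237.7] [24.  7.  7.]
blue [  44  205   48   49 1497] [676.7 157.3 229.8] top 596 [676.8 159.1 238.1] [24.  8.  8.]
blue [ 117  205   37   48 1245] [680.2 113.9 230.5] top 542 [680.1 115.2 237.7] [24.  8.  7.]
black [308 207  24  33 638] [691.1  -1.8 225.9] top 0  
black [ 89 208  30  32 599] [680.5 137.1 225.9] top 0  
black [263 304  25  32 598] [625.8  22.4 236.6] top 444 [623.1  22.7 237.8] [16. 15.  8.]
```

View pics/w1.png

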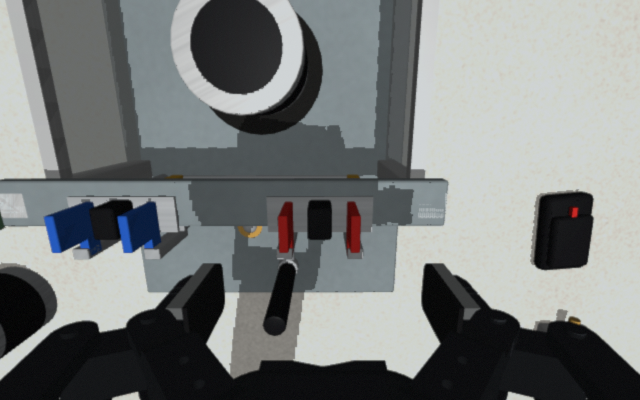

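The wrist view shows the red paddles at (285,228) and (354,228), the blue pair at (70,230) and (140,230), and the handle at (275,320). Red is centred at (689,-2), blue at (678.5,137) and the handle at (623,22.5). I go down on red and squeeze.

Emit:
step_arm:
  plan:
    - {"travel": [1,-2.5,20],"roll": 0}
    - {"travel": [1,-2.5,45],"roll": 0}
    - {"travel": [1,-2.5,65],"roll": 0}
    - {"travel": [1,-2.5,76],"roll": 0}
    - {"travel": [1,-2.5,76],"roll": 0}

```text
t: 5.03
eef_pos: [688.9, -0.7, 209.7]
eef_rot: [0.999, 0.037, -0.001, -0.0]
ft_force: [-0.1, 0.3, -0.2]
gripper_width: 85.2
grip_force: 0.0
```

Emit:
step_arm:
  plan:
    - {"travel": [0,0,0],"roll": 0}
    - {"travel": [0,0,0],"roll": 0}
    - {"travel": [0,0,0],"roll": 0}
    - {"travel": [0,0,0],"roll": 0}
    - {"travel": [0,0,0],"roll": 0}
    - {"travel": [0,0,0],"roll": 0}
    - {"travel": [0,0,0],"roll": 0}
    - {"travel": [0,0,0],"roll": 0}
  grip: 0
  newtons: 40

```text
t: 6.02
eef_pos: [691.1, -2.0, 214.1]
eef_rot: [0.999, 0.037, 0.002, 0.001]
ft_force: [-0.2, -2.8, 6.5]
gripper_width: 32.0
grip_force: 43.2
```

Emit:
step_arm:
  plan:
    - {"travel": [0,0,0],"roll": 0}
    - {"travel": [0,0,0],"roll": 0}
    - {"travel": [0,0,0],"roll": 0}
    - {"travel": [0,0,0],"roll": 0}
    - {"travel": [0,0,-20],"roll": 0}
    - {"travel": [0,0,-50],"roll": 0}
    - {"travel": [0,0,-76],"roll": 0}
    - {"travel": [0,0,-76],"roll": 0}
    - {"travel": [0,0,-76],"roll": 0}
  grip: 1

```text
t: 7.15
eef_pos: [689.3, -0.6, 287.0]
eef_rot: [0.999, 0.037, -0.0, -0.0]
ft_force: [-0.5, -0.7, -0.8]
gripper_width: 85.5
grip_force: 0.0
```

```bash
cat > w.py <<'E'
from h import *
def wrist(name):
    s=ctrl.sense(); M=R.from_quat(s["eef_rot"]).as_matrix(); T=s["eef_pos"]
    print(T.round(1),"yaw",np.arctan2(M[1,0],M[0,0]).round(3),s["joint_pos"].round(2),s["gripper_width"].round(1))
    p,d=read_camera("wrist"); cv2.imwrite(f"pics/{name}.png",p)
    c=get_calibration("wrist"); X=np.array(c["tool_from_camera"])
    v,u=np.indices(d.shape); q=np.stack([(u-c["cx"])/c["fx"]*d,(v-c["cy"])/c["fy"]*d,d],-1)
    P=(q@X[:3,:3].T+X[:3,3])@M.T+T
    h=cv2.cvtColor(p,cv2.COLOR_BGR2HSV); H,S,V=[h[...,i].astype(int) for i in range(3)]
    for k,m in {"red":((H<8)|(H>172))&(S>110)&(V>50),"blue":(H>100)&(H<125)&(S>110)&(V>50),"black":(V<50)&(P[...,2]>225)&(P[...,2]<250)}.items():
        m=(m&(d>0)&(P[...,2]>215)&(P[...,2]<255)).astype(np.uint8); N,l,st,ce=cv2.connectedComponentsWithStats(m)
        for i in range(1,N):
            if st[i,4]>30:
                a=P[l==i]; t=a[a[:,2]>234]; print(k,st[i],"top",len(t),((t.min(0)+t.max(0))/2).round(1) if len(t) else '',np.ptp(t,axis=0).round(0) if len(t) else '')
E
python3 -c "
from w import *; wrist('w2')"
```

```text
Traceback (most recent call last):
  File "w.py", line 4, in wrist
    print(T.round(1),"yaw",np.arctan2(M[1,0],M[0,0]).round(3),s["joint_pos"].round(2),s["gripper_width"].round(1))
                                                                                      ^^^^^^^^^^^^^^^^^^^^^^^^
AttributeError: 'float' object has no attribute 'round'
```

```bash
sed -i 's/s\["gripper_width"\].round(1)/round(s["gripper_width"],1)/' w.py; python3 -c "
from w import *; wrist('w2')"
```

```text
[ 6.893e+02 -6.000e-01  2.870e+02] yaw 0.075 [-0.06  0.39  1.41  0.    1.34  1.43] 85.5
red [298 207  11  48 494] top 387 [687.9  11.7 237.8] [24.  7.  7.]
red [341 207  13  48 533] top 398 [690.  -15.7 237.8] [24.  7.  7.]
blue [ 124  207   36   48 1196] top 537 [680.  115.3 237.8] [24.  8.  8.]
blue [  51  208   45   47 1444] top 582 [676.7 159.1 237.9] [24.  9.  8.]
black [ 95 209  28  33 598] top 0  
black [314 210  24  32 619] top 0  
black [269 306  25  31 589] top 441 [623.6  22.7 237.8] [15. 15.  8.]
```

Red is fully squeezed: the paddle spacing went from 43.7 to 27.5 mm. Now the blue catch.

Emit:
step_arm:
  plan:
    - {"travel": [0,-40,0],"roll": 0}
    - {"travel": [0,-90,0],"roll": 0}
    - {"travel": [0,-130,0],"roll": 0}
    - {"travel": [0,-138,0],"roll": 0}
    - {"travel": [0,-138,0],"roll": 0}
    - {"travel": [0,-138,20],"roll": 0}
    - {"travel": [0,-138,45],"roll": 0}
    - {"travel": [0,-138,65],"roll": 0}
    - {"travel": [0,-138,75],"roll": 0}
    - {"travel": [0,-138,75],"roll": 0}

```text
t: 8.45
eef_pos: [678.8, 136.4, 210.8]
eef_rot: [0.999, 0.037, -0.001, 0.0]
ft_force: [0.1, 0.4, 0.3]
gripper_width: 85.6
grip_force: 0.0
```

Emit:
step_arm:
  plan:
    - {"travel": [0,0,0],"roll": 0}
    - {"travel": [0,0,0],"roll": 0}
    - {"travel": [0,0,0],"roll": 0}
    - {"travel": [0,0,0],"roll": 0}
    - {"travel": [0,0,0],"roll": 0}
    - {"travel": [0,0,0],"roll": 0}
    - {"travel": [0,0,0],"roll": 0}
    - {"travel": [0,0,0],"roll": 0}
  grip: 0

```text
t: 9.45
eef_pos: [680.5, 137.6, 215.0]
eef_rot: [0.999, 0.037, 0.002, -0.0]
ft_force: [-1.5, 0.7, 6.0]
gripper_width: 31.6
grip_force: 43.1
```

Emit:
step_arm:
  plan:
    - {"travel": [0,0,0],"roll": 0}
    - {"travel": [0,0,0],"roll": 0}
    - {"travel": [0,0,0],"roll": 0}
    - {"travel": [0,0,0],"roll": 0}
    - {"travel": [0,0,-20],"roll": 0}
    - {"travel": [0,0,-50],"roll": 0}
    - {"travel": [0,0,-75],"roll": 0}
    - {"travel": [0,0,-75],"roll": 0}
    - {"travel": [0,0,-75],"roll": 0}
  grip: 1

```text
t: 10.58
eef_pos: [679.1, 136.9, 287.1]
eef_rot: [0.999, 0.037, -0.0, 0.0]
ft_force: [-0.2, 0.3, -1.8]
gripper_width: 85.3
grip_force: 0.0
```

```bash
python3 -c "
from w import *; wrist('w3')"
```

```text
[679.1 136.9 287.1] yaw 0.075 [ 0.14  0.4   1.4  -0.    1.34  1.63] 85.3
red [ 500  207   38   48 1302] top 569 [687.9  12.4 237.8] [24.  9.  7.]
red [ 540  207   44   48 1243] top 595 [689.8 -15.2 237.9] [24.  8.  8.]
blue [294 207  12  48 509] top 383 [677.3 151.4 237.8] [24.  7.  8.]
blue [338 207  12  48 515] top 385 [679.4 123.8 237.7] [24.  7.  7.]
black [310 210  24  32 613] top 0  
black [528 210  25  32 429] top 0
```

Both catches are squeezed. Now I move to the handle.

Emit:
step_arm:
  plan:
    - {"travel": [-20,35,0],"roll": 0}
    - {"travel": [-45,75,0],"roll": 0}
    - {"travel": [-64,105,0],"roll": 0}
    - {"travel": [-64,110,0],"roll": 0}
    - {"travel": [-64,110,5],"roll": 0}
    - {"travel": [-64,110,30],"roll": 0}
    - {"travel": [-64,110,55],"roll": 0}
    - {"travel": [-64,110,75],"roll": 0}
    - {"travel": [-64,110,79],"roll": 0}
    - {"travel": [-64,110,79],"roll": 0}

```text
t: 11.88
eef_pos: [624.0, 22.9, 208.2]
eef_rot: [0.999, 0.038, -0.0, -0.0]
ft_force: [-0.7, -0.1, 0.0]
gripper_width: 85.3
grip_force: 0.0
```

Emit:
step_arm:
  plan:
    - {"travel": [0,0,0],"roll": 0}
    - {"travel": [0,0,0],"roll": 0}
    - {"travel": [0,0,0],"roll": 0}
    - {"travel": [0,0,0],"roll": 0}
    - {"travel": [0,0,0],"roll": 0}
    - {"travel": [0,0,0],"roll": 0}
    - {"travel": [0,0,0],"roll": 0}
    - {"travel": [0,0,0],"roll": 0}
    - {"travel": [0,0,0],"roll": 0}
  grip: 0
  newtons: 70

```text
t: 13.0
eef_pos: [624.1, 22.8, 208.8]
eef_rot: [0.999, 0.037, 0.0, -0.0]
ft_force: [-1.1, 3.3, 5.1]
gripper_width: 14.4
grip_force: 68.2
```

```bash
python3 - <<'E'
from h import *
s=ctrl.sense(); p=s["eef_pos"]; print(p)
th=.075; M=R.from_quat(s["eef_rot"]).as_matrix(); h0=np.array([623.3,22.7])
ey=np.array([-np.sin(th),np.cos(th)]); ex=np.array([np.cos(th),np.sin(th)])
hinge=h0+60*ex+165*ey; print("hinge",hinge)
for a in np.arange(0.1,1.5,.1).tolist()+[1.43]:
    c,n=np.cos(-a),np.sin(-a); q=hinge+np.array([[c,-n],[n,c]])@(h0-hinge)
    d=np.r_[q-h0,0]; print(round(a,2),q.round(0),(M.T@d).round(1)[:2])
E
```

```text
[624.09374392  22.82399207 208.84042819]
hinge [670.76792739 191.73193742]
0.1 [607.  28.] [-16.2  -6.8]
0.2 [591.  35.] [-31.6 -15.2]
0.3 [575.  44.] [-46.1 -25.1]
0.4 [561.  55.] [-59.5 -36.4]
0.5 [548.  66.] [-71.8 -48.9]
0.6 [536.  79.] [-82.7 -62.7]
0.7 [526.  93.] [-92.2 -77.4]
0.8 [516. 108.] [-100.2  -93.1]
0.9 [509. 124.] [-106.6 -109.4]
1.0 [503. 140.] [-111.3 -126.3]
1.1 [499. 157.] [-114.3 -143.6]
1.2 [496. 175.] [-115.6 -161.1]
1.3 [495. 192.] [-115.1 -178.7]
1.4 [496. 210.] [-112.8 -196.1]
1.43 [497. 215.] [-111.8 -201.2]
```

Gripped. I pull the gate to about 0.4 rad along the arc.

Emit:
step_arm:
  plan:
    - {"travel": [-8,-3,0],"roll": 0}
    - {"travel": [-16,-7,0],"roll": 0}
    - {"travel": [-24,-11,0],"roll": 0}
    - {"travel": [-32,-15,0],"roll": 0}
    - {"travel": [-39,-20,0],"roll": 0}
    - {"travel": [-46,-25,0],"roll": 0}
    - {"travel": [-53,-31,0],"roll": 0}
    - {"travel": [-59.5,-36.5,0],"roll": 0}
    - {"travel": [-59.5,-36.5,0],"roll": 0}

```text
t: 14.12
eef_pos: [561.7, 54.7, 208.8]
eef_rot: [0.999, 0.038, 0.001, 0.0]
ft_force: [3.2, 1.9, 5.0]
gripper_width: 14.1
grip_force: 68.8
```

```bash
python3 - <<'E'
from h import *
s=ctrl.sense(); print(s["eef_pos"],s["ft_force"])
p,d=read_camera("top"); P=cloud("top",d); c=cv2.resize(p[150:260,240:390],None,fx=5,fy=5,interpolation=cv2.INTER_NEAREST); cv2.imwrite("pics/t2.png",cv2.convertScaleAbs(c,alpha=1.5))
E
```

```text
[561.67599416  54.71877093 208.81949329] [3.22221317 1.90049621 5.01565516]
```

View pics/t2.png

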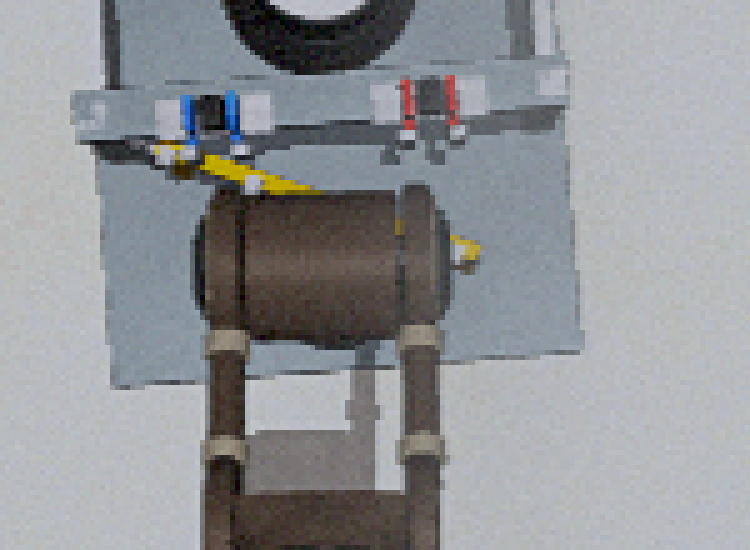

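The gate is swinging with the gripper: its yellow bar now runs from (165,150) to (475,250), and the catches are still squeezed. I continue over the detent to about 1.1 rad.

Emit:
step_arm:
  plan:
    - {"travel": [-6,-6,0],"roll": 0}
    - {"travel": [-12,-12.5,0],"roll": 0}
    - {"travel": [-18,-19,0],"roll": 0}
    - {"travel": [-23,-26,0],"roll": 0}
    - {"travel": [-28,-33.5,0],"roll": 0}
    - {"travel": [-32.5,-41,0],"roll": 0}
    - {"travel": [-37,-49,0],"roll": 0}
    - {"travel": [-40.5,-56.5,0],"roll": 0}
    - {"travel": [-44,-65,0],"roll": 0}
    - {"travel": [-47,-73,0],"roll": 0}
    - {"travel": [-49.5,-81,0],"roll": 0}
    - {"travel": [-52,-90,0],"roll": 0}
    - {"travel": [-53.5,-98,0],"roll": 0}
    - {"travel": [-55,-107,0],"roll": 0}
    - {"travel": [-55,-107,0],"roll": 0}

```text
t: 16.05
eef_pos: [499.3, 156.3, 208.8]
eef_rot: [0.999, 0.038, 0.001, 0.001]
ft_force: [4.7, -1.4, 6.0]
gripper_width: 13.9
grip_force: 69.1
```

Emit:
step_arm:
  plan:
    - {"travel": [-1,-9,0],"roll": 0}
    - {"travel": [-1.5,-17.5,0],"roll": 0}
    - {"travel": [-1.5,-26,0],"roll": 0}
    - {"travel": [-1,-35,0],"roll": 0}
    - {"travel": [0.5,-44,0],"roll": 0}
    - {"travel": [1.5,-52.5,0],"roll": 0}
    - {"travel": [2,-56,0],"roll": 0}
    - {"travel": [2,-56,0],"roll": 0}
    - {"travel": [2,-56,0],"roll": 0}

```text
t: 17.18
eef_pos: [496.6, 211.2, 208.8]
eef_rot: [0.999, 0.038, 0.0, 0.002]
ft_force: [2.3, -2.7, 7.3]
gripper_width: 14.2
grip_force: 69.3
```

```bash
python3 - <<'E'
from h import *
s=ctrl.sense(); print(s["eef_pos"],s["ft_force"],s["gripper_width"])
p,d=read_camera("top"); c=cv2.resize(p[140:270,190:350],None,fx=4,fy=4,interpolation=cv2.INTER_NEAREST)
q,d=read_camera("scene"); e=cv2.resize(q[100:250,200:400],(640,480),interpolation=cv2.INTER_NEAREST)
cv2.imwrite("pics/t3.png",cv2.resize(cv2.convertScaleAbs(np.hstack([c[:480],e]),alpha=1.5),(800,300)))
for n,b in(("top0.npz",p),("scene0.npz",q)):
    a=np.load(n)["p"]; 
v=np.array(s["eef_pos"][:2])-[670.8,191.7]; w=np.array([623.3,22.7])-[670.8,191.7]
print("angle",(np.arctan2(w[1],w[0])-np.arctan2(v[1],v[0]))%(2*np.pi), np.hypot(*v))
E
```

```text
[496.64942486 211.24125315 208.81388086] [ 2.32030591 -2.66308101  7.34250974] 14.156161449518688
angle 1.4085417811540317 175.2434974451469
```

View pics/t3.png

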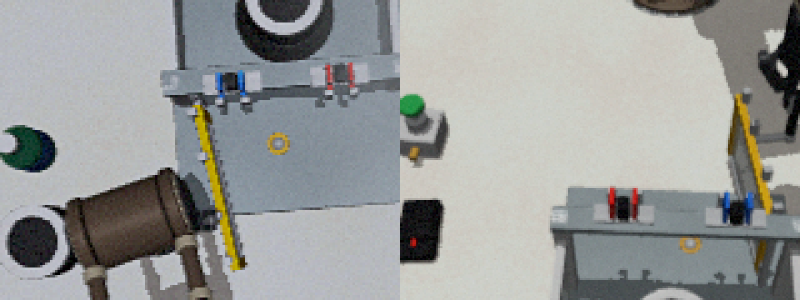

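The picture shows the gate bar from (200,105) to (237,268), about 1.41 rad open. The gripper is on the handle, the plunger is up again, both catches are squeezed, and the tins, bottle and mouse look unmoved.

```bash
python3 -c "
from rig import order; print(order.sign_off())"
```

```text
the job is handed in; nothing more can be done
None
```

The job is handed in: the plunger was pressed to its stop and rose again, red then blue were fully squeezed, and the gate is held by its handle about 1.41 rad open. It took about 17 s of the 67 s allowed, with no sign in the images that the tins, bottle or mouse moved.

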